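# Lay out a paper-marbling place round the palette

## Task

Lay out the marbling place round the white palette: stand the yellow cup in the middle of the gap between the palette and the wooden brush rest, set the blue saucer in the middle of the gap between the palette and the black ink stone with the black ink jar standing on top of it, and stand the blue ink jar behind the palette (on the side away from the robot), opposite the middle of its long edge and about two centimetres clear of it. Put the tall amber bottle away upright in the red tin: you cannot tell how full the tin is, so lower the bottle gently until you feel it touch, neither dropping nor ramming it. Leave everything upright and let go of, and do not disturb the drinking glass.

Things in the scene. Friction and masses are not known exactly. Their poses are not given: they have to be found in the camera images.
- palette: White ceramic six-well paint palette, a slab 70 mm (its x, depth) by 120 mm (its y, length) by 12 mm high, fixed to the table. Origin: centre of its underside. Its +x axis points away from the robot and its +y axis to the robot's left, turned by at most 0.2 rad. Its far edge is at x = +35 mm, its ends at y = +60 and -60 mm.
- brush_rest: Light wooden brush rest with four ridges across, 80 mm (x) by 50 mm (y) by 20 mm high, fixed. Origin: centre of its underside, 195 mm from the palette's origin along the palette's +y or -y axis (it varies), parallel to it. The gap between it and the palette's end is 110 mm long; its middle is 115 mm from the palette's origin.
- ink_stone: Near-black rectangular ink stone with a raised rim, 80 mm (x) by 50 mm (y) by 18 mm high, fixed. Origin: centre of its underside. It stands like the brush rest but at the palette's other end: origin 195 mm from the palette's, gap 110 mm long, middle of the gap 115 mm from the palette's origin.
- tin: Red round storage tin, open at the top, opaque, fixed. Outer diameter 96 mm, inner diameter 90 mm, rim 65 mm above the table. Origin: centre of its underside. It holds firm cork packing with a flat top, anywhere from 12 to 47 mm above the tin's origin: the level differs every time and is not given.
- saucer: Small blue ceramic drip saucer, loose, round, 60 mm wide at the foot, 64 mm at the rim, 14 mm high; flat inner floor 7 mm above its underside and about 55 mm wide, wall 3 mm. 70 to 120 g. Origin: centre of its underside, z up.
- black_jar: Black ink jar with a white paper band low round it, loose, a straight cylinder 32 mm in diameter, 50 mm high, 55 to 90 g. Origin: centre of its underside, z up.
- blue_jar: Blue ink jar with a white paper band low round it, loose, a straight cylinder 32 mm in diameter, 50 mm high, 55 to 90 g. Origin: centre of its underside, z up.
- cup: Yellow plastic rinse cup, empty, loose, a straight cylinder 56 mm in outer diameter, 60 mm high, wall 3 mm, open at the top, 80 to 130 g. Origin: centre of its underside, z up.
- bottle: Tall amber bottle with a white cap of the same width, loose, a straight cylinder 34 mm in diameter, 120 mm high (the cap is the top 32 mm), 95 to 160 g. Origin: centre of its underside, z up.
- glass: Clear drinking glass, loose, 72 mm across the rim, 85 mm high, standing to the robot's left; to be left alone. Origin: centre of its underside.
Not all that is in view belongs to the job. There is more than one size of the tin; the job needs the largest.

How it is judged:
At the end, for the whole second after the job is handed in: All upright (0.12 rad), at rest. Cup by rest, saucer by stone: on the table, within 15 mm of mid-gap along it, 20 mm across. Black jar on the saucer's floor, 15 mm of centre. Blue jar on the table, 2 to 42 mm behind the palette, 18 mm of its middle line. Bottle inside the tin, on the packing (horizontal distance between cup and palette between 0.1 and 0.13 m and x of cup in the frame of palette between -0.02 and 0.02 m and horizontal distance between cup and brush_rest below 0.1 m and height (world z) of each of cup, saucer, blue_jar below 0.004 m and horizontal distance between saucer and palette between 0.1 and 0.13 m and x of saucer in the frame of palette between -0.02 and 0.02 m and horizontal distance between saucer and ink_stone below 0.1 m and horizontal distance between black_jar and saucer below 0.015 m and z of black_jar in the frame of saucer between 0.004 and 0.0105 m and x of blue_jar in the frame of palette between 0.053 and 0.093 m and y of blue_jar in the frame of palette between -0.018 and 0.018 m and horizontal distance between bottle and tin below 0.03 m and z of bottle in the frame of tin between 0.004 and 0.052 m and angle between each of saucer, black_jar, blue_jar, cup, bottle's own z axis and vertical below 0.12 rad and linear speed of each of saucer, black_jar, blue_jar, cup, bottle below 0.02 m/s); the robot touches nothing.
It fails at once if the drinking glass is moved by more than 15 mm (distance of glass from where it was at the start of the episode above 0.015 m).
It fails at once if the bottle is dropped into the tin (it falls faster than 0.5 m/s inside it, about 13 mm of free fall) (horizontal distance between bottle and tin below 0.045 m and z of bottle in the frame of tin below 0.1 m and linear speed of bottle above 0.5 m/s).
It fails at once if the bottle is rammed into the tin (more than 50 N between them) (contact force between bottle and tin above 50 N).
It also fails if it takes over 122 s, if anything falls off the work surface, if the arm or the gripper's body presses on something with over 40 N, if the wrist force passes 120 N, or if a joint passes its speed limit or range.

## Robot

A 6-joint arm with a two-finger parallel gripper is mounted at the origin on the work surface. World frame = base frame: x ahead of the robot, y to its left, z up, the work surface at z = 0. Lengths are in m, angles in rad, forces in N, time in s.
With the tool pointing down it reaches from about 0.25 to 0.725 m from the base axis. Payload 4 kg.
Tool frame: the origin (TCP) lies on the centre line of the jaws, within the pads' length; the fingertips stand 14 mm ahead of it and the grasp point (between the pads) lies 5 mm behind it; z points along the fingers, x is the direction in which the jaws open and shut, and the axes are right-handed (so a half turn about z gives the same grasp; the last joint's range is limited). The gripper opens to 85 mm and grips with 20 to 120 N. Pads are 22 mm wide; open, the fingers measure 114 mm over their backs; the gripper's body (76 mm by 85 mm) begins 54 mm behind the grasp point. The pads swing forward as they close: fully open they stand 13 mm farther back than shut.
Start: joints at [1.13, 0.241, 0.005, 1.335, 0, 1.571], TCP at [0.213, 0.452, 0.245] pointing down, gripper open.
Joint ranges: [-2.72, 2.72], [-1.05, 1.87], [-1.09, 1.28], [-1.99, 2.15], [-1.42, 1.44], [-3.14, 3.14]. Speed limits (rad/s): [2.79, 2.79, 3.14, 3.14, 3.14, 3.14].

## Interface

Orientations are given as a unit quaternion [x, y, z, w].
In Python, from workcell import bot gives the robot as it stands.
- The arm moves only by the tool play_rows, never from a script. Its argument "motion" is a list of rows, each an object with "fingers": the closure, from -1 (fully open) to 1 (shut), so that 0 is half open; "translation": the shift along the tool's x, y, z in cm, a list of three; "roll": the turn about the tool's z in degrees. A call has 1 to 20 rows; each row is the pose to reach, as a shift and turn from the pose commanded when the call began, along the tool's axes at that moment; what a row does not reach only later rows make up. A row lasts 1/12 s, in which the tool goes at most 41.7 mm and 7.16 degrees, less where a joint would pass 70% of its speed; a pose out of reach is approached as far as the arm can. A call with a gripper value outside its range is refused whole. The fingers move at their own pace and stop on an object; the grip force is fixed at half the most. Time passes only in rows, so rows that repeat a pose let the fingers close. It gives the time, the measured TCP pose, the force and the opening at its end, in the units of the state.
- bot.get_obs(): the state, without advancing time (a new reading comes with each control period).
- bot.camera(name): name is "scene" or "top" or "wrist"; returns a dict with "pixels" (420x560x3 uint8, red, green, blue), "intrinsics" (3x3 intrinsics, pixels), "world_to_cam" (4x4, takes a point from world to camera coordinates). Camera axes: x right, y down, z forward; pixel columns grow to the right and rows downward; lengths in m; the calibration is good to about 2 mm. A picture is of the moment at which its call begins. There is no depth.
- bot.job_done(): hands the job in, once; it reports no verdict.
The state is a dict: "clock": time; "joint_pos": joint angles; "joint_vel": joint speeds; "tau": joint torques, N m; "eef_pos": TCP position; "tool_rot": TCP orientation; "ft_force": force on the tool from outside, world axes, zero at the start; "ft_torque": the same for the moment, N m; "grip_width": finger opening in m.
Only numpy, scipy, OpenCV 4.12 (cv2) and the standard library are available. Lean on these libraries where they do the work, as an engineer would, in place of code of your own. Each camera call takes 0.05 s, during which the arm holds its last target. There are 200 camera calls.

## Working session

There is one attempt and no reset: what is moved stays moved. The work goes in short steps, Python scripts to look and compute and a tool call to move; the robot and the scene stay as the last step left them, time stands still between calls to the robot, and variables do not carry over. Pictures are saved under pics/ and viewed, about 12 in all and at most 16, crops included, and the job is handed in when it is done.

Besides the shell and the picture viewer there is one more tool, called in YAML: its name, and indented under it one key for each argument. play_rows: Moves the arm, as the interface text tells. Its arguments: {"type":"object","properties":{"motion":{"type":"array","items":{"type":"object","properties":{"fingers":{"type":"number"},"translation":{"type":"array","items":{"type":"number"}},"roll":{"type":"number"}}}}},"required":["motion"]}

```bash
mkdir -p pics; ls
python3 - <<'E'
from workcell import bot
import cv2,numpy as np
o=bot.get_obs(); print({k:np.round(v,3).tolist() for k,v in o.items()})
for n in ["scene","top"]:
    c=bot.camera(n); cv2.imwrite(f"pics/{n}0.png",c["pixels"][:,:,::-1]); np.savez(f"pics/{n}0.npz",**c)
    print(n,np.round(c["intrinsics"],1).tolist(),np.round(c["world_to_cam"],4).tolist())
E
```

```text
pics
{'clock': 0.0, 'joint_pos': [1.13, 0.241, 0.004, 1.335, -0.0, 1.571], 'joint_vel': [0.001, 0.001, 0.001, 0.0, 0.001, -0.001], 'tau': [-0.0, -37.232, 25.241, 0.017, 0.0, -0.0], 'eef_pos': [0.213, 0.452, 0.244], 'tool_rot': [0.845, 0.535, -0.001, 0.001], 'ft_force': [-0.433, -0.191, -0.062], 'ft_torque': [0.015, 0.045, -0.021], 'grip_width': 0.085}
scene [[481.1, 0.0, 280.9], [0.0, 481.1, 209.7], [0.0, 0.0, 1.0]] [[0.2281, 0.9736, -0.0002, -0.1875], [0.7423, -0.1741, -0.647, -0.3324], [-0.63, 0.1474, -0.7625, 1.3832], [0.0, 0.0, 0.0, 1.0]]
top [[405.1, 0.0, 272.6], [0.0, 405.1, 212.1], [0.0, 0.0, 1.0]] [[-0.0181, -0.9998, -0.005, 0.0687], [-0.9829, 0.0187, -0.1831, 0.5021], [0.1832, 0.0016, -0.9831, 0.8738], [0.0, 0.0, 0.0, 1.0]]
```

View pics/top0.png

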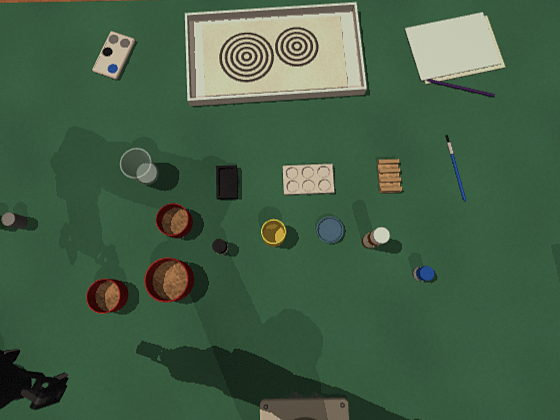

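View pics/scene0.png

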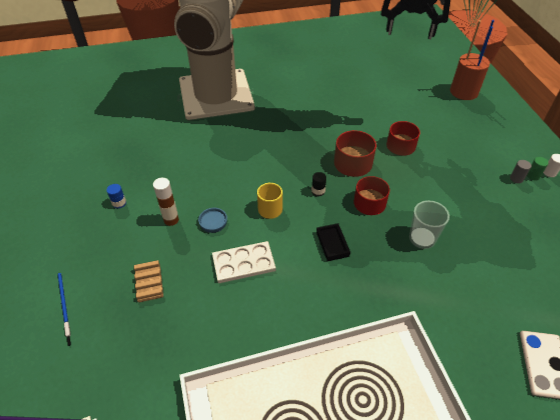

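```bash
cat > h.py <<'E'
import numpy as np, cv2
def ray(c,uv,z):
    K,T=c["intrinsics"],c["world_to_cam"]; R,t=T[:3,:3],T[:3,3]
    o=-R.T@t; d=R.T@np.linalg.solve(K,[uv[0],uv[1],1.]); return (o+d*(z-o[2])/d[2])
def fg(img):
    h=cv2.cvtColor(img,cv2.COLOR_RGB2HSV).astype(int); r,g,b=[img[...,i].astype(int) for i in range(3)]
    green=(g-np.maximum(r,b)>=6)
    return (~green).astype(np.uint8)
def blob(c,uv,win=45,m=None):
    m=fg(c["pixels"]) if m is None else m
    w=np.zeros_like(m);u,v=map(int,uv);w[max(0,v-win):v+win,max(0,u-win):u+win]=1
    n,l,s,ce=cv2.connectedComponentsWithStats(m*w)
    i=min(range(1,n),key=lambda i:np.hypot(*(ce[i]-uv))-(0 if s[i,4]>40 else -1e3))
    p=cv2.findContours((l==i).astype(np.uint8),0,1)[0]; p=max(p,key=cv2.contourArea)
    return cv2.minAreaRect(p),s[i],p
E
python3 - <<'E'
from h import *
H=dict(palette=(.012,(308,179),(244,262)),rest=(.02,(389,176),(149,281)),stone=(.018,(227,182),(333,242)),tin=(.065,(169,280),(355,154)),saucer=(.014,(330,230),(213,221)),black=(.05,(220,246),(319,184)),blue=(.05,(425,273),(117,196)),cup=(.06,(273,232),(270,201)),bottle=(.12,(375,240),(167,202)),glass=(.085,(138,165),(430,226)))
C={n:dict(np.load(f"pics/{n}0.npz")) for n in ["top","scene"]}
for n,c in C.items():
    R,t=c["world_to_cam"][:3,:3],c["world_to_cam"][:3,3];print(n,-R.T@t)
    m=fg(c["pixels"])
    for k,v in H.items():
        uv=np.array(v[1] if n=="top" else v[2])
        try:r,s,p=blob(c,uv,45,m)
        except Exception as e: print(k,e);continue
        hull=cv2.convexHull(p);M=cv2.moments(hull)
        z=v[0]/2
        print(k,"rect",np.round(r[0],1),np.round(r[1],1),round(r[2]),"ctr xy@h/2",np.round(ray(c,r[0],z)[:2],4),"hullcen",np.round(ray(c,(M['m10']/M['m00'],M['m01']/M['m00']),z)[:2],4))
    cv2.imwrite(f"pics/m_{n}.png",m*255)
    im=c["pixels"][:,:,::-1].copy(); im[m==0]//=3
    x0,y0,x1,y1=(70,140,470,330) if n=="top" else (40,110,480,310)
    globals()[n]=cv2.resize(im[y0:y1,x0:x1],(760,290))
cv2.imwrite("pics/c1.png",np.vstack([top,scene]))
E
```

```text
top [0.3347305  0.05782042 0.95134831]
palette rect [308.5 179. ] [30. 51.] 90 ctr xy@h/2 [ 0.5904 -0.0285] hullcen [ 0.5903 -0.0277]
rest rect [389.2 175.5] [34.7 23.1] 85 ctr xy@h/2 [ 0.5942 -0.2219] hullcen [ 0.5945 -0.222 ]
stone rect [226.5 182. ] [21. 34.] 0 ctr xy@h/2 [0.5859 0.1688] hullcen [0.586  0.1684]
tin rect [169.  279.5] [45. 50.] 90 ctr xy@h/2 [0.3568 0.2943] hullcen [0.3562 0.2952]
saucer rect [329.8 229.2] [26.9 26.2] 45 ctr xy@h/2 [ 0.4672 -0.0741] hullcen [ 0.4667 -0.074 ]
black rect [220.3 246.3] [16.4 13. ] 34 ctr xy@h/2 [0.4298 0.1808] hullcen [0.4297 0.1811]
blue rect [423. 273.] [14. 22.] 90 ctr xy@h/2 [ 0.361  -0.2776] hullcen [ 0.3607 -0.2782]
cup rect [273.3 232.3] [26.2 25.5] 45 ctr xy@h/2 [0.4594 0.0588] hullcen [0.4593 0.0584]
bottle rect [375.2 237.9] [16.1 29.1] 63 ctr xy@h/2 [ 0.4386 -0.1662] hullcen [ 0.439  -0.1663]
glass rect [170.5 206. ] [ 6. 23.] 90 ctr xy@h/2 [0.5228 0.2931] hullcen [0.5219 0.2901]
scene [ 1.16088023 -0.07919798  0.83957092]
palette rect [243.4 261.4] [30.9 59.4] 78 ctr xy@h/2 [ 0.592  -0.0262] hullcen [ 0.5924 -0.0271]
rest rect [147.9 280.7] [39.3 27.1] 84 ctr xy@h/2 [ 0.5966 -0.2217] hullcen [ 0.5972 -0.2218]
stone rect [332.8 241.9] [37.3 24. ] 69 ctr xy@h/2 [0.5881 0.1691] hullcen [0.5887 0.1687]
tin rect [354.  152.9] [40.8 46.1] 11 ctr xy@h/2 [0.3576 0.2925] hullcen [0.3574 0.2934]
saucer rect [212. 220.] [24. 28.] 90 ctr xy@h/2 [ 0.4673 -0.0745] hullcen [ 0.4667 -0.0738]
black rect [318. 184.] [13.3 22.4] 5 ctr xy@h/2 [0.4313 0.1803] hullcen [0.4316 0.1808]
blue rect [116.3 195.4] [25.1 15.3] 66 ctr xy@h/2 [ 0.3606 -0.2769] hullcen [ 0.3606 -0.2777]
cup rect [269.5 200.5] [35. 25.] 90 ctr xy@h/2 [0.4599 0.0587] hullcen [0.4591 0.059 ]
bottle rect [166.  201.4] [48.8 15.7] 74 ctr xy@h/2 [ 0.4373 -0.1644] hullcen [ 0.4373 -0.1645]
glass rect [387.  194.5] [ 4. 27.] 0 ctr xy@h/2 [0.5131 0.3157] hullcen [0.5067 0.3174]
```

View pics/c1.png

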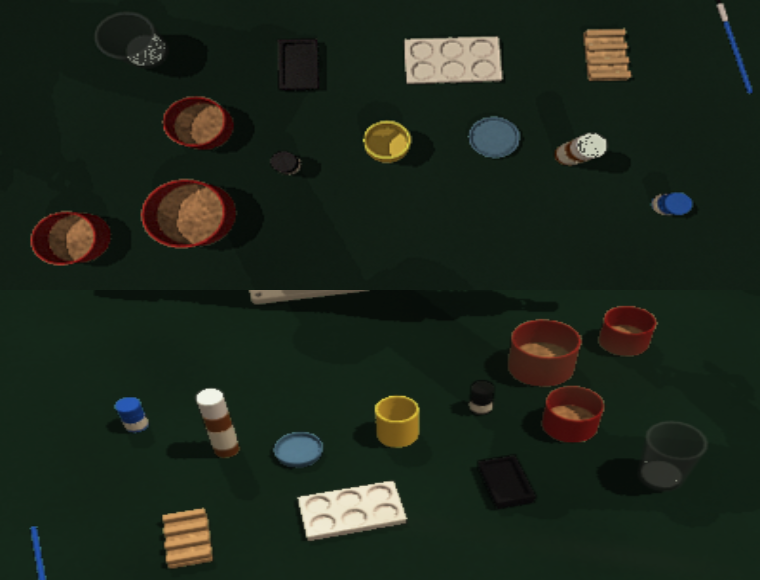

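Every position agrees between the two views to about 2 mm. The stone-to-palette and rest-to-palette distances come out at 196 and 195 mm, against 195 mm given.

Candidates (top-view pixels):
- **Tin:** red tins at (169,280), (174,220) and (107,296). The largest is (169,280), about 50 px wide against 36–40 for the others.
- **Black jar:** the one with the white band at (220,246). The grey pot at (14,220) is a decoy.
- **Blue jar:** (425,273). Not the blue saucer at (330,230), nor the blue dab at (112,69).
- **Bottle:** only one, at (375,240).
- **Cup:** only one, at (273,232).

The enlarged crop confirms these choices. The ink stone is on the left (+y) and the brush rest on the right.

I'll start with the bottle: turn the jaws to world x and move above it.

play_rows:
  motion:
    - {"fingers": -1, "translation": [-46.2, 46.7, 0], "roll": 64.7}
    - {"fingers": -1, "translation": [-46.2, 46.7, 0], "roll": 64.7}
    - {"fingers": -1, "translation": [-46.2, 46.7, 0], "roll": 64.7}
    - {"fingers": -1, "translation": [-46.2, 46.7, 0], "roll": 64.7}
    - {"fingers": -1, "translation": [-46.2, 46.7, 0], "roll": 64.7}
    - {"fingers": -1, "translation": [-46.2, 46.7, 0], "roll": 64.7}
    - {"fingers": -1, "translation": [-46.2, 46.7, 0], "roll": 64.7}
    - {"fingers": -1, "translation": [-46.2, 46.7, 0], "roll": 64.7}
    - {"fingers": -1, "translation": [-46.2, 46.7, 0], "roll": 64.7}
    - {"fingers": -1, "translation": [-46.2, 46.7, 0], "roll": 64.7}
    - {"fingers": -1, "translation": [-46.2, 46.7, 0], "roll": 64.7}
    - {"fingers": -1, "translation": [-46.2, 46.7, 0], "roll": 64.7}
    - {"fingers": -1, "translation": [-46.2, 46.7, 0], "roll": 64.7}
    - {"fingers": -1, "translation": [-46.2, 46.7, 0], "roll": 64.7}
    - {"fingers": -1, "translation": [-46.2, 46.7, 0], "roll": 64.7}
    - {"fingers": -1, "translation": [-46.2, 46.7, 0], "roll": 64.7}
    - {"fingers": -1, "translation": [-46.2, 46.7, 0], "roll": 64.7}
    - {"fingers": -1, "translation": [-46.2, 46.7, 0], "roll": 64.7}
    - {"fingers": -1, "translation": [-46.2, 46.7, 0], "roll": 64.7}
    - {"fingers": -1, "translation": [-46.2, 46.7, 0], "roll": 64.7}

```text
clock: 1.77
eef_pos: [0.4379, -0.1637, 0.2451]
tool_rot: [1.0, 0.001, -0.001, -0.0]
ft_force: [0.2, -0.9, 0.3]
grip_width: 0.0853
```

play_rows:
  motion:
    - {"fingers": -1, "translation": [0, 0.1, 3], "roll": 0}
    - {"fingers": -1, "translation": [0, 0.1, 6], "roll": 0}
    - {"fingers": -1, "translation": [0, 0.1, 9], "roll": 0}
    - {"fingers": -1, "translation": [0, 0.1, 12], "roll": 0}
    - {"fingers": -1, "translation": [0, 0.1, 14], "roll": 0}
    - {"fingers": -1, "translation": [0, 0.1, 16], "roll": 0}
    - {"fingers": -1, "translation": [0, 0.1, 16], "roll": 0}
    - {"fingers": -1, "translation": [0, 0.1, 16], "roll": 0}
    - {"fingers": 1, "translation": [0, 0.1, 16], "roll": 0}
    - {"fingers": 1, "translation": [0, 0.1, 16], "roll": 0}
    - {"fingers": 1, "translation": [0, 0.1, 16], "roll": 0}
    - {"fingers": 1, "translation": [0, 0.1, 16], "roll": 0}
    - {"fingers": 1, "translation": [0, 0.1, 16], "roll": 0}
    - {"fingers": 1, "translation": [0, 0.1, 16], "roll": 0}
    - {"fingers": 1, "translation": [0, 0.1, 16], "roll": 0}
    - {"fingers": 1, "translation": [0, 0.1, 16], "roll": 0}
    - {"fingers": 1, "translation": [0, 0.1, 16], "roll": 0}

```text
clock: 3.18
eef_pos: [0.4392, -0.1662, 0.0865]
tool_rot: [1.0, 0.0, 0.001, 0.0]
ft_force: [-1.3, -0.1, 7.2]
grip_width: 0.0326
```

play_rows:
  motion:
    - {"fingers": 1, "translation": [0, 0, -1], "roll": 0}
    - {"fingers": 1, "translation": [0, 0, -3], "roll": 0}
    - {"fingers": 1, "translation": [0, 0, -5], "roll": 0}
    - {"fingers": 1, "translation": [0, 0, -8], "roll": 0}
    - {"fingers": 1, "translation": [0, 0, -10], "roll": 0}
    - {"fingers": 1, "translation": [0, 0, -12], "roll": 0}
    - {"fingers": 1, "translation": [-0.3, -2, -12], "roll": 0}
    - {"fingers": 1, "translation": [-0.9, -5, -12], "roll": 0}
    - {"fingers": 1, "translation": [-1.4, -8, -12], "roll": 0}
    - {"fingers": 1, "translation": [-2.1, -12, -12], "roll": 0}
    - {"fingers": 1, "translation": [-2.8, -16, -12], "roll": 0}
    - {"fingers": 1, "translation": [-3.5, -20, -12], "roll": 0}
    - {"fingers": 1, "translation": [-4.2, -24, -12], "roll": 0}
    - {"fingers": 1, "translation": [-4.9, -28, -12], "roll": 0}
    - {"fingers": 1, "translation": [-5.6, -32, -12], "roll": 0}
    - {"fingers": 1, "translation": [-6.3, -36, -12], "roll": 0}
    - {"fingers": 1, "translation": [-7, -40, -12], "roll": 0}
    - {"fingers": 1, "translation": [-7.6, -43, -12], "roll": 0}
    - {"fingers": 1, "translation": [-8, -45, -12], "roll": 0}
    - {"fingers": 1, "translation": [-8.1, -46, -12], "roll": 0}

```text
clock: 4.85
eef_pos: [0.3563, 0.2965, 0.2051]
tool_rot: [1.0, 0.002, -0.0, -0.0]
ft_force: [-0.6, -0.2, -0.6]
grip_width: 0.0328
```

play_rows:
  motion:
    - {"fingers": 1, "translation": [0, 0, 0], "roll": 0}
    - {"fingers": 1, "translation": [0, 0, 0], "roll": 0}
    - {"fingers": 1, "translation": [0, 0, 0], "roll": 0}

```text
clock: 5.1
eef_pos: [0.3573, 0.2927, 0.2051]
tool_rot: [1.0, -0.0, -0.0, 0.001]
ft_force: [0.3, -1.1, -1.2]
grip_width: 0.0323
```

Run:
```python
from workcell import bot
import cv2,numpy as np
from h import *
P=[]
for n in ["scene","top"]:
    c=bot.camera(n); P.append(c["pixels"][:,:,::-1])
s=cv2.resize(P[0][40:260,260:480],(400,400)); t=cv2.resize(P[1][160:360,60:260],(400,400))
cv2.imwrite("pics/b1.png",np.hstack([s,t])); o=bot.get_obs();print(o["eef_pos"],o["ft_force"],o["tool_rot"])
```

```text
[0.35753613 0.29265573 0.20533907] [ 0.01113082  0.00306808 -1.33512264] [ 9.99999707e-01 -7.20436451e-04 -6.51892679e-05  2.51258009e-04]
```

View pics/b1.png

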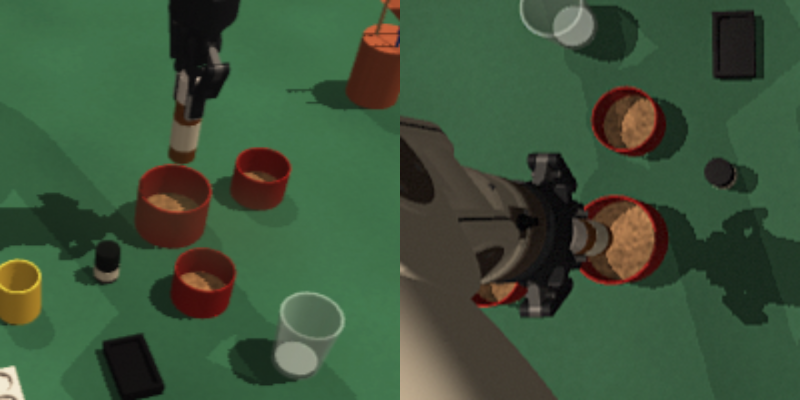

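Picture 4 shows the bottle hanging upright over the largest tin. The cork-to-wall edge visible in the first pictures should give a rough packing level. I'll use that only as a guide for where to start feeling.

Run:
```python
from h import *
for n,uv in [("top",(169,280)),("scene",(355,155))]:
    c=dict(np.load(f"pics/{n}0.npz")); im=c["pixels"]
    T=c["world_to_cam"];R=T[:3,:3];o=-R.T@T[:3,3]
    ctr=np.array([.357,.2935]); d=ctr-o[:2]; d/=np.linalg.norm(d); far=ctr+45e-3*d
    for z in np.arange(.0,.07,.004):
        p=R@np.r_[far,z]+T[:3,3]; q=c["intrinsics"]@(p/p[2]); x,y=q[:2]
        print(n,round(z,3),np.round(q[:2],1),im[int(round(y)),int(round(x))])
```

```text
top 0.0 [153.7 278.2] [71 51 32]
top 0.004 [153.2 278.1] [54 39 23]
top 0.008 [152.7 278.1] [54 39 23]
top 0.012 [152.2 278.1] [46 13  8]
top 0.016 [151.6 278. ] [46 13  8]
top 0.02 [151.1 278. ] [48  4  5]
top 0.024 [150.6 277.9] [48  4  5]
top 0.028 [150.  277.9] [50 12 12]
top 0.032 [149.5 277.9] [50 12 12]
top 0.036 [149.  277.8] [52 15 12]
top 0.04 [148.4 277.8] [51 12  9]
top 0.044 [147.9 277.7] [51 12  9]
top 0.048 [147.3 277.7] [47 15 14]
top 0.052 [146.7 277.6] [47 15 14]
top 0.056 [146.2 277.6] [58  8  6]
top 0.06 [145.6 277.6] [58  8  6]
top 0.064 [145.  277.5] [137  33  28]
top 0.068 [144.4 277.5] [84 77 54]
scene 0.0 [354.7 150.2] [137  96  58]
scene 0.004 [354.9 149.1] [96 69 42]
scene 0.008 [355.1 147.9] [74 56 35]
scene 0.012 [355.3 146.7] [71 53 33]
scene 0.016 [355.4 145.5] [65 44 28]
scene 0.02 [355.6 144.3] [65 28 20]
scene 0.024 [355.8 143.2] [65 27 19]
scene 0.028 [356. 142.] [65 27 19]
scene 0.032 [356.2 140.8] [64 26 18]
scene 0.036 [356.4 139.5] [64 24 17]
scene 0.04 [356.6 138.3] [65 23 16]
scene 0.044 [356.8 137.1] [65 22 16]
scene 0.048 [357.  135.9] [65 21 15]
scene 0.052 [357.2 134.6] [65 21 16]
scene 0.056 [357.4 133.4] [65 19 15]
scene 0.06 [357.6 132.1] [70 19 14]
scene 0.064 [357.8 130.9] [93 41 29]
scene 0.068 [357.9 129.6] [84 94 63]
```

The packing should be at about 12–18 mm, so touch should come near TCP z ≈ 0.10. I'll go down slowly and watch the force, starting well above that.

play_rows:
  motion:
    - {"fingers": 1, "translation": [0, 0, 0.8], "roll": 0}
    - {"fingers": 1, "translation": [0, 0, 2], "roll": 0}
    - {"fingers": 1, "translation": [0, 0, 3.5], "roll": 0}
    - {"fingers": 1, "translation": [0, 0, 5], "roll": 0}
    - {"fingers": 1, "translation": [0, 0, 6.0], "roll": 0}
    - {"fingers": 1, "translation": [0, 0, 6.5], "roll": 0}
    - {"fingers": 1, "translation": [0, 0, 6.8], "roll": 0}
    - {"fingers": 1, "translation": [0, 0, 7.0], "roll": 0}

```text
clock: 5.87
eef_pos: [0.3574, 0.2936, 0.135]
tool_rot: [1.0, -0.0, -0.0, 0.0]
ft_force: [0.6, 0.2, -1.1]
grip_width: 0.0326
```

play_rows:
  motion:
    - {"fingers": 1, "translation": [0, 0, 0.2], "roll": 0}
    - {"fingers": 1, "translation": [0, 0, 0.4], "roll": 0}
    - {"fingers": 1, "translation": [0, 0, 0.6], "roll": 0}
    - {"fingers": 1, "translation": [0, 0, 0.6], "roll": 0}

```text
clock: 6.2
eef_pos: [0.3572, 0.2941, 0.1293]
tool_rot: [1.0, 0.0, 0.0, -0.0]
ft_force: [0.8, -0.1, -1.5]
grip_width: 0.0328
```

play_rows:
  motion:
    - {"fingers": 1, "translation": [0, 0, 0.2], "roll": 0}
    - {"fingers": 1, "translation": [0, 0, 0.4], "roll": 0}
    - {"fingers": 1, "translation": [0, 0, 0.6], "roll": 0}
    - {"fingers": 1, "translation": [0, 0, 0.6], "roll": 0}

```text
clock: 6.53
eef_pos: [0.357, 0.2939, 0.1229]
tool_rot: [1.0, 0.0, -0.0, 0.0]
ft_force: [-0.1, -0.3, -1.8]
grip_width: 0.0328
```

No contact yet; the bottle's underside is at about 36 mm.

play_rows:
  motion:
    - {"fingers": 1, "translation": [0, 0, 0.2], "roll": 0}
    - {"fingers": 1, "translation": [0, 0, 0.4], "roll": 0}
    - {"fingers": 1, "translation": [0, 0, 0.6], "roll": 0}
    - {"fingers": 1, "translation": [0, 0, 0.8], "roll": 0}
    - {"fingers": 1, "translation": [0, 0, 0.8], "roll": 0}

```text
clock: 6.95
eef_pos: [0.3569, 0.2938, 0.1148]
tool_rot: [1.0, 0.0, -0.0, 0.0]
ft_force: [0.2, -0.7, -0.7]
grip_width: 0.0331
```

play_rows:
  motion:
    - {"fingers": 1, "translation": [0, 0, 0.1], "roll": 0}
    - {"fingers": 1, "translation": [0, 0, 0.2], "roll": 0}
    - {"fingers": 1, "translation": [0, 0, 0.3], "roll": 0}
    - {"fingers": 1, "translation": [0, 0, 0.3], "roll": 0}

```text
clock: 7.28
eef_pos: [0.3571, 0.294, 0.1121]
tool_rot: [1.0, 0.0, -0.0, 0.0]
ft_force: [-0.1, -0.2, -1.1]
grip_width: 0.0328
```

play_rows:
  motion:
    - {"fingers": 1, "translation": [0, 0, 0.1], "roll": 0}
    - {"fingers": 1, "translation": [0, 0, 0.2], "roll": 0}
    - {"fingers": 1, "translation": [0, 0, 0.3], "roll": 0}
    - {"fingers": 1, "translation": [0, 0, 0.3], "roll": 0}

```text
clock: 7.62
eef_pos: [0.3571, 0.2939, 0.1091]
tool_rot: [1.0, 0.0, -0.0, 0.0]
ft_force: [-0.1, -0.4, -1.5]
grip_width: 0.0328
```

play_rows:
  motion:
    - {"fingers": 1, "translation": [0, 0, 0.1], "roll": 0}
    - {"fingers": 1, "translation": [0, 0, 0.2], "roll": 0}
    - {"fingers": 1, "translation": [0, 0, 0.2], "roll": 0}

```text
clock: 7.87
eef_pos: [0.3571, 0.294, 0.1071]
tool_rot: [1.0, 0.0, -0.0, 0.0]
ft_force: [0.1, -0.8, -2.2]
grip_width: 0.0327
```

play_rows:
  motion:
    - {"fingers": 1, "translation": [0, 0, 0.1], "roll": 0}
    - {"fingers": 1, "translation": [0, 0, 0.2], "roll": 0}
    - {"fingers": 1, "translation": [0, 0, 0.2], "roll": 0}

```text
clock: 8.12
eef_pos: [0.3571, 0.294, 0.1051]
tool_rot: [1.0, 0.0, -0.0, 0.0]
ft_force: [-0.2, 0.2, -1.3]
grip_width: 0.0328
```

play_rows:
  motion:
    - {"fingers": 1, "translation": [0, 0, 0.1], "roll": 0}
    - {"fingers": 1, "translation": [0, 0, 0.2], "roll": 0}
    - {"fingers": 1, "translation": [0, 0, 0.2], "roll": 0}

```text
clock: 8.37
eef_pos: [0.3572, 0.2941, 0.1032]
tool_rot: [1.0, 0.0, 0.0, -0.0]
ft_force: [-0.3, -0.6, -1.2]
grip_width: 0.0331
```

play_rows:
  motion:
    - {"fingers": 1, "translation": [0, 0, 0.1], "roll": 0}
    - {"fingers": 1, "translation": [0, 0, 0.2], "roll": 0}
    - {"fingers": 1, "translation": [0, 0, 0.2], "roll": 0}

```text
clock: 8.62
eef_pos: [0.3574, 0.2944, 0.1031]
tool_rot: [1.0, 0.0, 0.0, -0.001]
ft_force: [-4.8, -1.6, 12.4]
grip_width: 0.0328
```

play_rows:
  motion:
    - {"fingers": 1, "translation": [0, 0, 0.1], "roll": 0}
    - {"fingers": 1, "translation": [0, 0, 0.1], "roll": 0}

```text
clock: 8.78
eef_pos: [0.3574, 0.2945, 0.1031]
tool_rot: [1.0, 0.0, 0.001, -0.001]
ft_force: [-4.5, -2.4, 19.7]
grip_width: 0.0324
```

Contact at bottle z ≈ 16 mm. I'll ease off, release, and rise.

play_rows:
  motion:
    - {"fingers": 1, "translation": [0, 0, -0.2], "roll": 0}
    - {"fingers": 1, "translation": [0, 0, -0.2], "roll": 0}
    - {"fingers": -1, "translation": [0, 0, -0.2], "roll": 0}
    - {"fingers": -1, "translation": [0, 0, -0.2], "roll": 0}
    - {"fingers": -1, "translation": [0, 0, -0.2], "roll": 0}
    - {"fingers": -1, "translation": [0, 0, -0.2], "roll": 0}
    - {"fingers": -1, "translation": [0, 0, -0.2], "roll": 0}
    - {"fingers": -1, "translation": [0, 0, -0.2], "roll": 0}
    - {"fingers": -1, "translation": [0, 0, -0.2], "roll": 0}
    - {"fingers": -1, "translation": [0, 0, -2], "roll": 0}
    - {"fingers": -1, "translation": [0, 0, -4], "roll": 0}
    - {"fingers": -1, "translation": [0, 0, -7], "roll": 0}
    - {"fingers": -1, "translation": [0, 0, -10], "roll": 0}
    - {"fingers": -1, "translation": [0, 0, -10], "roll": 0}

```text
clock: 9.95
eef_pos: [0.3599, 0.2963, 0.2061]
tool_rot: [1.0, 0.0, 0.004, -0.003]
ft_force: [1.0, 1.7, -1.2]
grip_width: 0.0853
```

play_rows:
  motion:
    - {"fingers": -1, "translation": [1, 3, 0], "roll": 0}
    - {"fingers": -1, "translation": [10.2, 23.5, 0], "roll": 0}
    - {"fingers": -1, "translation": [10.2, 23.5, 0], "roll": 0}
    - {"fingers": -1, "translation": [10.2, 23.5, 0], "roll": 0}
    - {"fingers": -1, "translation": [10.2, 23.5, 0], "roll": 0}
    - {"fingers": -1, "translation": [10.2, 23.5, 0], "roll": 0}
    - {"fingers": -1, "translation": [10.2, 23.5, 0], "roll": 0}
    - {"fingers": -1, "translation": [10.2, 23.5, 0], "roll": 0}
    - {"fingers": -1, "translation": [10.2, 23.5, 0], "roll": 0}
    - {"fingers": -1, "translation": [10.2, 23.5, 0], "roll": 0}
    - {"fingers": -1, "translation": [10.2, 23.5, 0], "roll": 0}

```text
clock: 10.87
eef_pos: [0.4588, 0.0602, 0.2001]
tool_rot: [1.0, 0.001, -0.0, -0.0]
ft_force: [-1.4, 0.6, -0.8]
grip_width: 0.0856
```

Run:
```python
from workcell import bot
import cv2,numpy as np
P=[]
for n in ["scene","top"]:
    c=bot.camera(n); P.append(c["pixels"][:,:,::-1])
s=cv2.resize(P[0][40:260,260:480],(400,400)); t=cv2.resize(P[1][160:360,60:260],(400,400))
cv2.imwrite("pics/b2.png",np.hstack([s,t])); o=bot.get_obs();print(o["eef_pos"],o["ft_force"],o["tool_rot"])
```

```text
[0.45894743 0.06030017 0.20026696] [ 0.28093561  0.7492053  -0.3782666 ] [ 9.99998859e-01  1.50498502e-03 -1.07444432e-04 -7.51239136e-05]
```

View pics/b2.png

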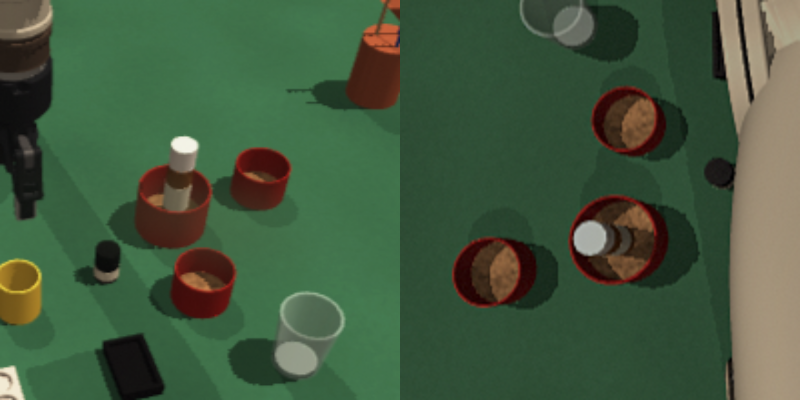

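Picture 5: the bottle stands upright in the big tin. Next, the cup.

play_rows:
  motion:
    - {"fingers": -1, "translation": [0, 0, 3], "roll": 0}
    - {"fingers": -1, "translation": [0, 0, 6], "roll": 0}
    - {"fingers": -1, "translation": [0, 0, 9], "roll": 0}
    - {"fingers": -1, "translation": [0, 0, 12], "roll": 0}
    - {"fingers": -1, "translation": [0, 0, 14.5], "roll": 0}
    - {"fingers": -1, "translation": [0, 0, 16.3], "roll": 0}
    - {"fingers": -1, "translation": [0, 0, 16.8], "roll": 0}
    - {"fingers": -1, "translation": [0, 0, 16.8], "roll": 0}
    - {"fingers": 1, "translation": [0, 0, 16.8], "roll": 0}
    - {"fingers": 1, "translation": [0, 0, 16.8], "roll": 0}
    - {"fingers": 1, "translation": [0, 0, 16.8], "roll": 0}
    - {"fingers": 1, "translation": [0, 0, 16.8], "roll": 0}
    - {"fingers": 1, "translation": [0, 0, 16.8], "roll": 0}
    - {"fingers": 1, "translation": [0, 0, 16.8], "roll": 0}
    - {"fingers": 1, "translation": [0, 0, 16.8], "roll": 0}

```text
clock: 12.22
eef_pos: [0.461, 0.0595, 0.0342]
tool_rot: [1.0, 0.0, 0.002, -0.001]
ft_force: [-0.8, 1.0, 6.6]
grip_width: 0.0543
```

play_rows:
  motion:
    - {"fingers": 1, "translation": [0, 0, -1], "roll": 0}
    - {"fingers": 1, "translation": [0, 0, -3], "roll": 0}
    - {"fingers": 1, "translation": [0, 0, -6], "roll": 0}
    - {"fingers": 1, "translation": [1, 1.5, -7], "roll": 0}
    - {"fingers": 1, "translation": [3, 4.5, -7], "roll": 0}
    - {"fingers": 1, "translation": [5, 7.5, -7], "roll": 0}
    - {"fingers": 1, "translation": [7, 10.5, -7], "roll": 0}
    - {"fingers": 1, "translation": [9, 13.5, -7], "roll": 0}
    - {"fingers": 1, "translation": [11, 16.5, -7], "roll": 0}
    - {"fingers": 1, "translation": [12.6, 19, -7], "roll": 0}
    - {"fingers": 1, "translation": [13.3, 20.1, -7], "roll": 0}
    - {"fingers": 1, "translation": [13.3, 20.1, -7], "roll": 0}
    - {"fingers": 1, "translation": [13.3, 20.1, -7], "roll": 0}

```text
clock: 13.3
eef_pos: [0.5924, -0.1424, 0.1023]
tool_rot: [1.0, -0.0, -0.0, -0.0]
ft_force: [-0.0, 0.3, -1.2]
grip_width: 0.0542
```

play_rows:
  motion:
    - {"fingers": 1, "translation": [0, 0, 2], "roll": 0}
    - {"fingers": 1, "translation": [0, 0, 4], "roll": 0}
    - {"fingers": 1, "translation": [0, 0, 5.5], "roll": 0}
    - {"fingers": 1, "translation": [0, 0, 6.2], "roll": 0}
    - {"fingers": 1, "translation": [0, 0, 6.6], "roll": 0}
    - {"fingers": 1, "translation": [0, 0, 6.8], "roll": 0}
    - {"fingers": 1, "translation": [0, 0, 6.8], "roll": 0}

```text
clock: 13.88
eef_pos: [0.5927, -0.1412, 0.035]
tool_rot: [1.0, 0.001, 0.0, -0.0]
ft_force: [0.0, 0.4, -2.1]
grip_width: 0.0547
```

play_rows:
  motion:
    - {"fingers": 1, "translation": [0, 0, 0.1], "roll": 0}
    - {"fingers": 1, "translation": [0, 0, 0.1], "roll": 0}
    - {"fingers": -1, "translation": [0, 0, 0.1], "roll": 0}
    - {"fingers": -1, "translation": [0, 0, 0.1], "roll": 0}
    - {"fingers": -1, "translation": [0, 0, 0.1], "roll": 0}
    - {"fingers": -1, "translation": [0, 0, 0.1], "roll": 0}
    - {"fingers": -1, "translation": [0, 0, 0.1], "roll": 0}
    - {"fingers": -1, "translation": [0, 0, -1], "roll": 0}
    - {"fingers": -1, "translation": [0, 0, -3], "roll": 0}
    - {"fingers": -1, "translation": [0, 0, -6], "roll": 0}
    - {"fingers": -1, "translation": [0, 0, -9], "roll": 0}
    - {"fingers": -1, "translation": [0, 0, -9], "roll": 0}
    - {"fingers": -1, "translation": [-12.6, -6.7, -9], "roll": 0}
    - {"fingers": -1, "translation": [-12.6, -6.7, -9], "roll": 0}
    - {"fingers": -1, "translation": [-12.6, -6.7, -9], "roll": 0}
    - {"fingers": -1, "translation": [-12.6, -6.7, -9], "roll": 0}
    - {"fingers": -1, "translation": [-12.6, -6.7, -9], "roll": 0}
    - {"fingers": -1, "translation": [-12.6, -6.7, -9], "roll": 0}

```text
clock: 15.38
eef_pos: [0.4664, -0.0745, 0.1254]
tool_rot: [1.0, 0.001, 0.001, 0.0]
ft_force: [-0.0, 0.3, 0.1]
grip_width: 0.0856
```

Run:
```python
from workcell import bot
import cv2,numpy as np
P=[]
for n in ["scene","wrist"]:
    c=bot.camera(n); P.append(c["pixels"][:,:,::-1])
s=cv2.resize(P[0][100:340,60:300],(400,400)); t=cv2.resize(P[1],(400,300));t=np.vstack([t,np.zeros((100,400,3),np.uint8)])
cv2.imwrite("pics/b3.png",np.hstack([s,t])); o=bot.get_obs();print(o["eef_pos"],o["ft_force"],o["tool_rot"])
```

```text
[ 0.46816201 -0.07526697  0.12534882] [0.15264783 0.46713581 0.1949307 ] [9.99998689e-01 3.22044162e-04 1.55540754e-03 3.15620410e-04]
```

View pics/b3.png

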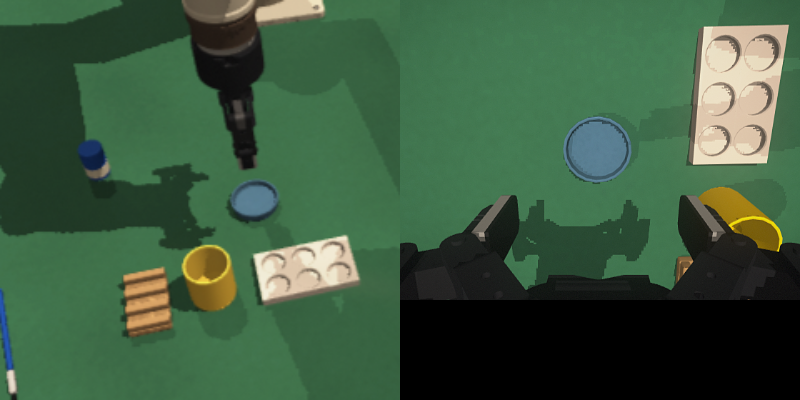

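Picture 6: the cup stands upright in the gap, and the saucer is centred between the fingers. I'll narrow the jaws to about 74 mm and feel down for the table.

play_rows:
  motion:
    - {"fingers": -0.74, "translation": [0, 0, 3], "roll": 0}
    - {"fingers": -0.74, "translation": [0, 0, 6], "roll": 0}
    - {"fingers": -0.74, "translation": [0, 0, 8], "roll": 0}
    - {"fingers": -0.74, "translation": [0, 0, 9.5], "roll": 0}
    - {"fingers": -0.74, "translation": [0, 0, 10], "roll": 0}
    - {"fingers": -0.74, "translation": [0, 0, 10.3], "roll": 0}
    - {"fingers": -0.74, "translation": [0, 0, 10.3], "roll": 0}
    - {"fingers": -0.74, "translation": [0, 0, 10.3], "roll": 0}

```text
clock: 16.15
eef_pos: [0.4678, -0.0752, 0.0221]
tool_rot: [1.0, 0.0, 0.001, 0.0]
ft_force: [0.4, -0.5, 0.0]
grip_width: 0.0743
```

play_rows:
  motion:
    - {"fingers": -0.74, "translation": [0, 0, 0.2], "roll": 0}
    - {"fingers": -0.74, "translation": [0, 0, 0.4], "roll": 0}
    - {"fingers": -0.74, "translation": [0, 0, 0.4], "roll": 0}

```text
clock: 16.4
eef_pos: [0.4668, -0.0749, 0.0177]
tool_rot: [1.0, 0.0, 0.0, 0.0]
ft_force: [-0.6, -0.7, 0.1]
grip_width: 0.0744
```

Run:
```python
from workcell import bot
import cv2,numpy as np
P=[]
for n in ["scene","wrist"]:
    c=bot.camera(n); P.append(c["pixels"][:,:,::-1])
s=cv2.resize(P[0][170:260,160:250],(400,400),interpolation=cv2.INTER_NEAREST); t=cv2.resize(P[1],(400,300));t=np.vstack([t,np.zeros((100,400,3),np.uint8)])
cv2.imwrite("pics/b4.png",np.hstack([s,t])); o=bot.get_obs();print(o["eef_pos"],o["ft_force"],o["grip_width"])
```

```text
[ 0.46662135 -0.07486466  0.01760938] [0.22702722 0.70210968 0.26159713] 0.07442742020979004
```

View pics/b4.png

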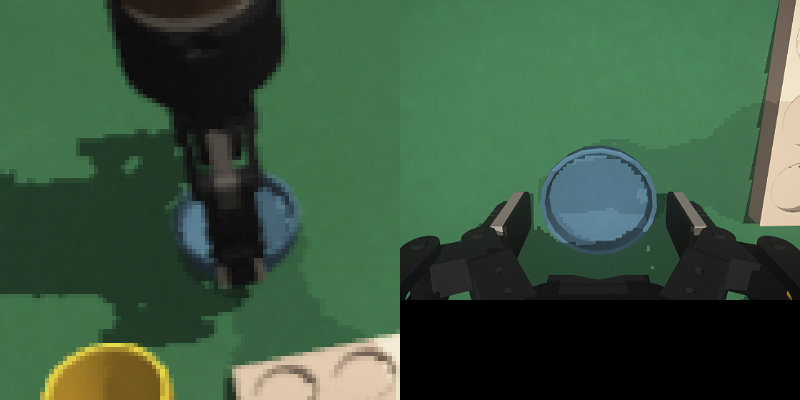

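Picture 7: the fingers straddle the saucer with no contact. I'll go lower.

play_rows:
  motion:
    - {"fingers": -0.74, "translation": [0, 0, 0.2], "roll": 0}
    - {"fingers": -0.74, "translation": [0, 0, 0.4], "roll": 0}
    - {"fingers": -0.74, "translation": [0, 0, 0.4], "roll": 0}

```text
clock: 16.75
eef_pos: [0.4662, -0.0748, 0.0129]
tool_rot: [1.0, 0.0, -0.0, -0.0]
ft_force: [0.3, -0.3, -0.4]
grip_width: 0.0742
```

play_rows:
  motion:
    - {"fingers": -0.74, "translation": [0, 0, 0.1], "roll": 0}
    - {"fingers": -0.74, "translation": [0, 0, 0.2], "roll": 0}
    - {"fingers": -0.74, "translation": [0, 0, 0.2], "roll": 0}

```text
clock: 17.0
eef_pos: [0.4663, -0.0748, 0.0111]
tool_rot: [1.0, 0.0, -0.0, -0.0]
ft_force: [-0.2, 0.3, 0.1]
grip_width: 0.0742
```

play_rows:
  motion:
    - {"fingers": -0.74, "translation": [0, 0, 0.1], "roll": 0}
    - {"fingers": -0.74, "translation": [0, 0, 0.3], "roll": 0}
    - {"fingers": -0.74, "translation": [0, 0, 0.3], "roll": 0}

```text
clock: 17.25
eef_pos: [0.4663, -0.0748, 0.008]
tool_rot: [1.0, 0.0, -0.0, -0.0]
ft_force: [-0.8, 0.4, -1.0]
grip_width: 0.0745
```

play_rows:
  motion:
    - {"fingers": -0.6, "translation": [0, 0, 0], "roll": 0}
    - {"fingers": -0.5, "translation": [0, 0, 0], "roll": 0}
    - {"fingers": 0, "translation": [0, 0, 0], "roll": 0}
    - {"fingers": 1, "translation": [0, 0, 0], "roll": 0}
    - {"fingers": 1, "translation": [0, 0, 0], "roll": 0}
    - {"fingers": 1, "translation": [0, 0, 0], "roll": 0}

```text
clock: 17.75
eef_pos: [0.4666, -0.0748, 0.0094]
tool_rot: [1.0, 0.001, 0.0, 0.0]
ft_force: [-3.3, 0.1, 8.5]
grip_width: 0.061
```

play_rows:
  motion:
    - {"fingers": 1, "translation": [0, 0, -0.5], "roll": 0}
    - {"fingers": 1, "translation": [0, 0, -1.5], "roll": 0}
    - {"fingers": 1, "translation": [0, 0, -3], "roll": 0}
    - {"fingers": 1, "translation": [0, 0, -5], "roll": 0}
    - {"fingers": 1, "translation": [0, 0, -6.5], "roll": 0}
    - {"fingers": 1, "translation": [0, 0, -7], "roll": 0}
    - {"fingers": 1, "translation": [0, 0, -7], "roll": 0}

```text
clock: 18.33
eef_pos: [0.4677, -0.0751, 0.0796]
tool_rot: [1.0, 0.0, 0.002, 0.0]
ft_force: [-0.3, 0.2, -0.6]
grip_width: 0.0606
```

Run:
```python
from workcell import bot
import cv2,numpy as np
P=[]
for n in ["scene","wrist"]:
    c=bot.camera(n); P.append(c["pixels"][:,:,::-1])
s=cv2.resize(P[0][150:250,160:260],(400,400),interpolation=cv2.INTER_NEAREST); t=cv2.resize(P[1],(400,300));t=np.vstack([t,np.zeros((100,400,3),np.uint8)])
cv2.imwrite("pics/b5.png",np.hstack([s,t])); o=bot.get_obs();print(o["eef_pos"],o["ft_force"],o["grip_width"])
```

```text
[ 0.46613772 -0.07481193  0.07783239] [-0.38091305 -0.45064492 -0.50700332] 0.06093431226777319
```

View pics/b5.png

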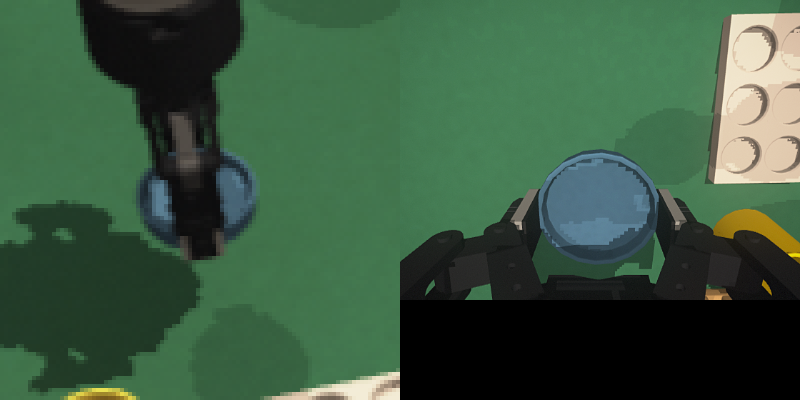

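Picture 8: the saucer is lifted level. Carrying it to the stone gap.

play_rows:
  motion:
    - {"fingers": 1, "translation": [0.7, -1, 0], "roll": 0}
    - {"fingers": 1, "translation": [2.2, -3, 0], "roll": 0}
    - {"fingers": 1, "translation": [4.5, -6, 0], "roll": 0}
    - {"fingers": 1, "translation": [6.8, -9, 0], "roll": 0}
    - {"fingers": 1, "translation": [9, -12, 0], "roll": 0}
    - {"fingers": 1, "translation": [11, -14.7, 0], "roll": 0}
    - {"fingers": 1, "translation": [12, -16, 0], "roll": 0}
    - {"fingers": 1, "translation": [12.2, -16.3, 0], "roll": 0}
    - {"fingers": 1, "translation": [12.2, -16.3, 0], "roll": 0}
    - {"fingers": 1, "translation": [12.2, -16.3, 0], "roll": 0}
    - {"fingers": 1, "translation": [12.2, -16.3, 2], "roll": 0}
    - {"fingers": 1, "translation": [12.2, -16.3, 4], "roll": 0}
    - {"fingers": 1, "translation": [12.2, -16.3, 5.5], "roll": 0}
    - {"fingers": 1, "translation": [12.2, -16.3, 6.2], "roll": 0}
    - {"fingers": 1, "translation": [12.2, -16.3, 6.5], "roll": 0}
    - {"fingers": 1, "translation": [12.2, -16.3, 6.7], "roll": 0}
    - {"fingers": 1, "translation": [12.2, -16.3, 6.7], "roll": 0}

```text
clock: 19.85
eef_pos: [0.5885, 0.0878, 0.0117]
tool_rot: [1.0, -0.0, 0.0, -0.0]
ft_force: [-0.3, -0.5, -0.5]
grip_width: 0.061
```

play_rows:
  motion:
    - {"fingers": 1, "translation": [0, 0, 0.1], "roll": 0}
    - {"fingers": 1, "translation": [0, 0, 0.2], "roll": 0}
    - {"fingers": 1, "translation": [0, 0, 0.2], "roll": 0}

```text
clock: 20.1
eef_pos: [0.5889, 0.0883, 0.0099]
tool_rot: [1.0, 0.0, 0.001, -0.0]
ft_force: [-0.0, 0.1, -0.8]
grip_width: 0.0605
```

play_rows:
  motion:
    - {"fingers": 1, "translation": [0, 0, 0.1], "roll": 0}
    - {"fingers": 1, "translation": [0, 0, 0.1], "roll": 0}
    - {"fingers": -0.9, "translation": [0, 0, 0.1], "roll": 0}
    - {"fingers": -0.9, "translation": [0, 0, 0.1], "roll": 0}
    - {"fingers": -0.9, "translation": [0, 0, 0.1], "roll": 0}
    - {"fingers": -0.9, "translation": [0, 0, 0.1], "roll": 0}
    - {"fingers": -0.9, "translation": [0, 0, -1], "roll": 0}
    - {"fingers": -0.9, "translation": [0, 0, -4], "roll": 0}
    - {"fingers": -0.9, "translation": [0, 0, -8], "roll": 0}
    - {"fingers": -0.9, "translation": [0, 0, -12], "roll": 0}
    - {"fingers": -0.9, "translation": [-15.8, -9.2, -12], "roll": 0}
    - {"fingers": -0.9, "translation": [-15.8, -9.2, -12], "roll": 0}
    - {"fingers": -0.9, "translation": [-15.8, -9.2, -12], "roll": 0}
    - {"fingers": -0.9, "translation": [-15.8, -9.2, -12], "roll": 0}
    - {"fingers": -0.9, "translation": [-15.8, -9.2, -12], "roll": 0}
    - {"fingers": -0.9, "translation": [-15.8, -9.2, -12], "roll": 0}
    - {"fingers": -0.9, "translation": [-15.8, -9.2, -12], "roll": 0}

```text
clock: 21.52
eef_pos: [0.4302, 0.1807, 0.1304]
tool_rot: [1.0, 0.001, 0.001, -0.0]
ft_force: [0.6, 0.4, 0.3]
grip_width: 0.0812
```

Run:
```python
from workcell import bot
import cv2,numpy as np
from h import *
P=[]
for n in ["scene","wrist"]:
    c=bot.camera(n); P.append(c["pixels"][:,:,::-1])
    if n=="scene":
        r,s,p=blob(c,(293,253),20); print(r,ray(c,r[0],.007))
        im=c["pixels"].astype(int); m=((im[...,2]-im[...,0]>20)&(im[...,2]>im[...,1])).astype(np.uint8)
        for g in [(293,235),]:
            r,s,p=blob(c,g,30,m); print("blue",r,s,ray(c,r[0],.007))
s=cv2.resize(P[0][120:320,220:420],(400,400)); t=cv2.resize(P[1],(400,300));t=np.vstack([t,np.zeros((100,400,3),np.uint8)])
cv2.imwrite("pics/b6.png",np.hstack([s,t])); o=bot.get_obs();print(o["eef_pos"],o["ft_force"],o["grip_width"])
```

```text
((297.5, 250.0), (26.0, 29.0), 90.0) [0.59011723 0.09054088 0.007     ]
blue ((297.0, 249.5), (25.0, 28.0), 90.0) [283 237  29  26 579] [0.58861776 0.08983306 0.007     ]
[0.43170398 0.18014992 0.13009323] [ 0.22810941  0.0019681  -0.38891832] 0.08130588067383149
```

View pics/b6.png

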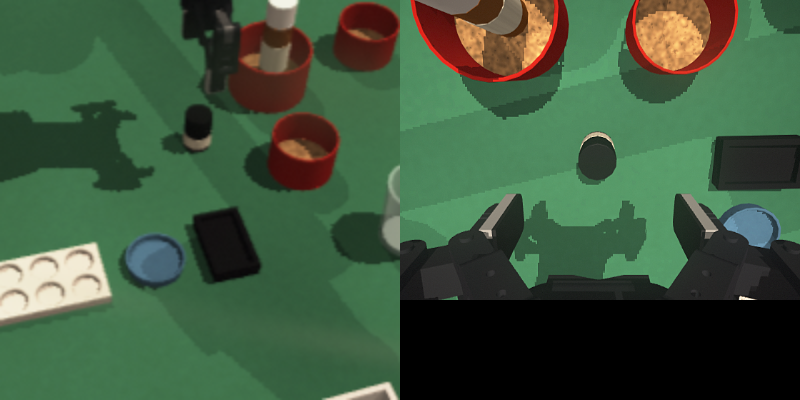

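Picture 9: the saucer sits in the stone gap, centre about (0.589, 0.089) by the scene camera. Next, the black jar.

play_rows:
  motion:
    - {"fingers": -0.9, "translation": [0, 0, 3], "roll": 0}
    - {"fingers": -0.9, "translation": [0, 0, 6], "roll": 0}
    - {"fingers": -0.9, "translation": [0, 0, 8.5], "roll": 0}
    - {"fingers": -0.9, "translation": [0, 0, 9.6], "roll": 0}
    - {"fingers": -0.9, "translation": [0, 0, 9.8], "roll": 0}
    - {"fingers": -0.9, "translation": [0, 0, 9.8], "roll": 0}
    - {"fingers": 1, "translation": [0, 0, 9.8], "roll": 0}
    - {"fingers": 1, "translation": [0, 0, 9.8], "roll": 0}
    - {"fingers": 1, "translation": [0, 0, 9.8], "roll": 0}
    - {"fingers": 1, "translation": [0, 0, 9.8], "roll": 0}
    - {"fingers": 1, "translation": [0, 0, 9.8], "roll": 0}
    - {"fingers": 1, "translation": [0, 0, 9.8], "roll": 0}
    - {"fingers": 1, "translation": [0, 0, 9.8], "roll": 0}
    - {"fingers": 1, "translation": [0, 0, 9.8], "roll": 0}
    - {"fingers": 1, "translation": [0, 0, 9.8], "roll": 0}

```text
clock: 22.87
eef_pos: [0.431, 0.1804, 0.0324]
tool_rot: [1.0, 0.0, 0.001, -0.0]
ft_force: [-0.3, -0.4, 6.2]
grip_width: 0.0304
```

play_rows:
  motion:
    - {"fingers": 1, "translation": [0, 0, -1], "roll": 0}
    - {"fingers": 1, "translation": [0, 0, -3], "roll": 0}
    - {"fingers": 1, "translation": [0, 0, -6], "roll": 0}
    - {"fingers": 1, "translation": [1.3, 0.7, -7], "roll": 0}
    - {"fingers": 1, "translation": [3.9, 2.3, -7], "roll": 0}
    - {"fingers": 1, "translation": [6.6, 3.8, -7], "roll": 0}
    - {"fingers": 1, "translation": [9.2, 5.3, -7], "roll": 0}
    - {"fingers": 1, "translation": [11.8, 6.9, -7], "roll": 0}
    - {"fingers": 1, "translation": [14.3, 8.3, -7], "roll": 0}
    - {"fingers": 1, "translation": [15.5, 9, -7], "roll": 0}
    - {"fingers": 1, "translation": [15.8, 9.2, -7], "roll": 0}
    - {"fingers": 1, "translation": [15.8, 9.2, -7], "roll": 0}
    - {"fingers": 1, "translation": [15.8, 9.2, -7], "roll": 0}
    - {"fingers": 1, "translation": [15.8, 9.2, -5], "roll": 0}
    - {"fingers": 1, "translation": [15.8, 9.2, -3], "roll": 0}
    - {"fingers": 1, "translation": [15.8, 9.2, -1.8], "roll": 0}
    - {"fingers": 1, "translation": [15.8, 9.2, -1.3], "roll": 0}
    - {"fingers": 1, "translation": [15.8, 9.2, -1.1], "roll": 0}
    - {"fingers": 1, "translation": [15.8, 9.2, -1.1], "roll": 0}

```text
clock: 24.45
eef_pos: [0.5876, 0.0889, 0.0424]
tool_rot: [1.0, 0.001, -0.0, 0.0]
ft_force: [0.4, 1.2, -0.2]
grip_width: 0.0303
```

play_rows:
  motion:
    - {"fingers": 1, "translation": [0, 0, 0.1], "roll": 0}
    - {"fingers": 1, "translation": [0, 0, 0.2], "roll": 0}
    - {"fingers": 1, "translation": [0, 0, 0.3], "roll": 0}
    - {"fingers": 1, "translation": [0, 0, 0.3], "roll": 0}

```text
clock: 24.78
eef_pos: [0.5887, 0.0883, 0.0398]
tool_rot: [1.0, 0.0, 0.0, -0.0]
ft_force: [-0.1, -0.1, -0.2]
grip_width: 0.0304
```

play_rows:
  motion:
    - {"fingers": 1, "translation": [0, 0, 0.1], "roll": 0}
    - {"fingers": 1, "translation": [0, 0, 0.1], "roll": 0}
    - {"fingers": 1, "translation": [0, 0, 0.1], "roll": 0}

```text
clock: 25.03
eef_pos: [0.5887, 0.0882, 0.0394]
tool_rot: [1.0, 0.0, 0.001, -0.0]
ft_force: [-2.1, -0.2, 6.0]
grip_width: 0.0303
```

play_rows:
  motion:
    - {"fingers": -0.4, "translation": [0, 0, 0], "roll": 0}
    - {"fingers": -0.4, "translation": [0, 0, 0], "roll": 0}
    - {"fingers": -0.4, "translation": [0, 0, 0], "roll": 0}
    - {"fingers": -0.4, "translation": [0, 0, 0], "roll": 0}
    - {"fingers": -0.4, "translation": [0, 0, -1], "roll": 0}
    - {"fingers": -0.4, "translation": [0, 0, -3], "roll": 0}
    - {"fingers": -0.4, "translation": [0, 0, -6], "roll": 0}
    - {"fingers": -0.4, "translation": [0, 0, -10], "roll": 0}
    - {"fingers": -0.4, "translation": [0, 0, -12], "roll": 0}
    - {"fingers": -0.4, "translation": [0, 0, -12], "roll": 0}

```text
clock: 25.87
eef_pos: [0.5921, 0.0888, 0.1655]
tool_rot: [1.0, 0.0, 0.006, -0.001]
ft_force: [1.3, -0.3, 1.3]
grip_width: 0.0594
```

Run:
```python
from workcell import bot
import cv2,numpy as np
from h import *
c=bot.camera("scene"); o=bot.get_obs();print(o["eef_pos"],o["joint_pos"])
cv2.imwrite("pics/b7.png",cv2.resize(c["pixels"][120:320,220:420,::-1],(500,500)))
```

```text
[0.59076358 0.08859729 0.16261506] [1.48851350e-01 4.71024615e-01 1.20798610e-01 1.21257587e+00
 2.07390434e-05 1.71886914e+00]
```

View pics/b7.png

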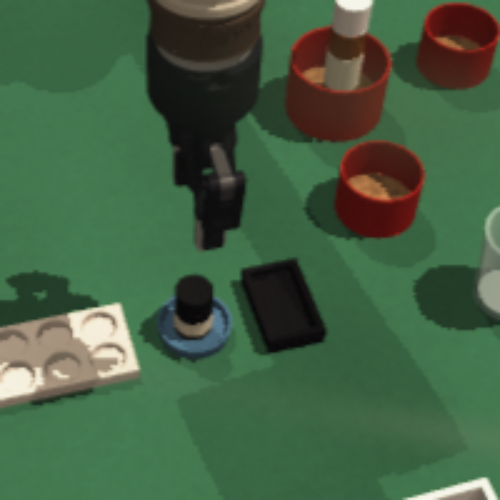

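Picture 10: the black jar stands upright on the saucer. Next the blue jar, rolling −90° (heading +90°), which keeps joint 6 in range.

play_rows:
  motion:
    - {"fingers": -0.9, "translation": [-22.8, 36.5, 0], "roll": -90}
    - {"fingers": -0.9, "translation": [-22.8, 36.5, 0], "roll": -90}
    - {"fingers": -0.9, "translation": [-22.8, 36.5, 0], "roll": -90}
    - {"fingers": -0.9, "translation": [-22.8, 36.5, 0], "roll": -90}
    - {"fingers": -0.9, "translation": [-22.8, 36.5, 0], "roll": -90}
    - {"fingers": -0.9, "translation": [-22.8, 36.5, 0], "roll": -90}
    - {"fingers": -0.9, "translation": [-22.8, 36.5, 0], "roll": -90}
    - {"fingers": -0.9, "translation": [-22.8, 36.5, 0], "roll": -90}
    - {"fingers": -0.9, "translation": [-22.8, 36.5, 0], "roll": -90}
    - {"fingers": -0.9, "translation": [-22.8, 36.5, 0], "roll": -90}
    - {"fingers": -0.9, "translation": [-22.8, 36.5, 0], "roll": -90}
    - {"fingers": -0.9, "translation": [-22.8, 36.5, 0], "roll": -90}
    - {"fingers": -0.9, "translation": [-22.8, 36.5, 0], "roll": -90}
    - {"fingers": -0.9, "translation": [-22.8, 36.5, 0], "roll": -90}
    - {"fingers": -0.9, "translation": [-22.8, 36.5, 0], "roll": -90}
    - {"fingers": -0.9, "translation": [-22.8, 36.5, 0], "roll": -90}
    - {"fingers": -0.9, "translation": [-22.8, 36.5, 0], "roll": -90}
    - {"fingers": -0.9, "translation": [-22.8, 36.5, 0], "roll": -90}

```text
clock: 27.42
eef_pos: [0.3606, -0.2765, 0.158]
tool_rot: [0.707, 0.707, -0.0, -0.0]
ft_force: [0.5, -0.2, -0.8]
grip_width: 0.0809
```

Position and orientation are as intended. Descend 12.6 cm and grip.

play_rows:
  motion:
    - {"fingers": -0.9, "translation": [0, 0, 3], "roll": 0}
    - {"fingers": -0.9, "translation": [0, 0, 6], "roll": 0}
    - {"fingers": -0.9, "translation": [0, 0, 9], "roll": 0}
    - {"fingers": -0.9, "translation": [0, 0, 11.5], "roll": 0}
    - {"fingers": -0.9, "translation": [0, 0, 12.6], "roll": 0}
    - {"fingers": -0.9, "translation": [0, 0, 12.8], "roll": 0}
    - {"fingers": -0.9, "translation": [0, 0, 12.8], "roll": 0}
    - {"fingers": 1, "translation": [0, 0, 12.8], "roll": 0}
    - {"fingers": 1, "translation": [0, 0, 12.8], "roll": 0}
    - {"fingers": 1, "translation": [0, 0, 12.8], "roll": 0}
    - {"fingers": 1, "translation": [0, 0, 12.8], "roll": 0}
    - {"fingers": 1, "translation": [0, 0, 12.8], "roll": 0}
    - {"fingers": 1, "translation": [0, 0, 12.8], "roll": 0}
    - {"fingers": 1, "translation": [0, 0, 12.8], "roll": 0}
    - {"fingers": 1, "translation": [0, 0, 12.8], "roll": 0}
    - {"fingers": 1, "translation": [0, 0, 12.8], "roll": 0}

```text
clock: 28.75
eef_pos: [0.3614, -0.2774, 0.0314]
tool_rot: [0.707, 0.707, 0.0, 0.001]
ft_force: [-0.1, 1.1, 5.3]
grip_width: 0.0302
```

play_rows:
  motion:
    - {"fingers": 1, "translation": [0, 0, -1], "roll": 0}
    - {"fingers": 1, "translation": [0, 0, -3], "roll": 0}
    - {"fingers": 1, "translation": [0, 0, -6], "roll": 0}
    - {"fingers": 1, "translation": [0, 0, -9], "roll": 0}
    - {"fingers": 1, "translation": [1, 1.2, -11], "roll": 0}
    - {"fingers": 1, "translation": [3, 3.6, -11], "roll": 0}
    - {"fingers": 1, "translation": [5.5, 6.6, -11], "roll": 0}
    - {"fingers": 1, "translation": [8, 9.6, -11], "roll": 0}
    - {"fingers": 1, "translation": [10.5, 12.6, -11], "roll": 0}
    - {"fingers": 1, "translation": [13, 15.6, -11], "roll": 0}
    - {"fingers": 1, "translation": [15.5, 18.6, -11], "roll": 0}
    - {"fingers": 1, "translation": [18, 21.6, -11], "roll": 0}
    - {"fingers": 1, "translation": [20.5, 24.6, -11], "roll": 0}
    - {"fingers": 1, "translation": [22.8, 27.4, -11], "roll": 0}
    - {"fingers": 1, "translation": [24.5, 29.4, -11], "roll": 0}
    - {"fingers": 1, "translation": [25.1, 30.2, -11], "roll": 0}
    - {"fingers": 1, "translation": [25.1, 30.2, -11], "roll": 0}
    - {"fingers": 1, "translation": [25.1, 30.2, -11], "roll": 0}

```text
clock: 30.25
eef_pos: [0.662, -0.0254, 0.1395]
tool_rot: [0.707, 0.708, -0.001, -0.0]
ft_force: [0.1, -0.0, -1.0]
grip_width: 0.0305
```

play_rows:
  motion:
    - {"fingers": 1, "translation": [0, 0, 2], "roll": 0}
    - {"fingers": 1, "translation": [0, 0, 5], "roll": 0}
    - {"fingers": 1, "translation": [0, 0, 8], "roll": 0}
    - {"fingers": 1, "translation": [0, 0, 9.7], "roll": 0}
    - {"fingers": 1, "translation": [0, 0, 10.4], "roll": 0}
    - {"fingers": 1, "translation": [0, 0, 10.7], "roll": 0}
    - {"fingers": 1, "translation": [0, 0, 10.7], "roll": 0}

```text
clock: 30.83
eef_pos: [0.662, -0.0266, 0.0336]
tool_rot: [0.707, 0.707, -0.0, -0.0]
ft_force: [-0.1, 0.1, -0.5]
grip_width: 0.0303
```

play_rows:
  motion:
    - {"fingers": 1, "translation": [0, 0, 0.1], "roll": 0}
    - {"fingers": 1, "translation": [0, 0, 0.2], "roll": 0}
    - {"fingers": 1, "translation": [0, 0, 0.2], "roll": 0}

```text
clock: 31.08
eef_pos: [0.6634, -0.0258, 0.0328]
tool_rot: [0.707, 0.707, 0.001, 0.001]
ft_force: [0.5, -0.5, -0.1]
grip_width: 0.0303
```

Lower a last millimetre, release, rise, and back away to clear the view.

play_rows:
  motion:
    - {"fingers": 1, "translation": [0, 0, 0.1], "roll": 0}
    - {"fingers": 1, "translation": [0, 0, 0.1], "roll": 0}
    - {"fingers": -0.6, "translation": [0, 0, 0.1], "roll": 0}
    - {"fingers": -0.6, "translation": [0, 0, 0.1], "roll": 0}
    - {"fingers": -0.6, "translation": [0, 0, 0.1], "roll": 0}
    - {"fingers": -0.6, "translation": [0, 0, 0.1], "roll": 0}
    - {"fingers": -0.6, "translation": [0, 0, -1], "roll": 0}
    - {"fingers": -0.6, "translation": [0, 0, -3], "roll": 0}
    - {"fingers": -0.6, "translation": [0, 0, -6], "roll": 0}
    - {"fingers": -0.6, "translation": [0, 0, -10], "roll": 0}
    - {"fingers": -0.6, "translation": [0, 0, -14], "roll": 0}
    - {"fingers": -0.6, "translation": [0, 0, -17], "roll": 0}

```text
clock: 32.08
eef_pos: [0.6632, -0.0257, 0.2061]
tool_rot: [0.707, 0.707, 0.001, 0.002]
ft_force: [0.4, -0.5, 0.4]
grip_width: 0.0681
```

play_rows:
  motion:
    - {"fingers": -0.6, "translation": [-28, -35, 0], "roll": 0}
    - {"fingers": -0.6, "translation": [-28, -35, 0], "roll": 0}
    - {"fingers": -0.6, "translation": [-28, -35, 0], "roll": 0}
    - {"fingers": -0.6, "translation": [-28, -35, 0], "roll": 0}
    - {"fingers": -0.6, "translation": [-28, -35, 0], "roll": 0}
    - {"fingers": -0.6, "translation": [-28, -35, 0], "roll": 0}
    - {"fingers": -0.6, "translation": [-28, -35, 0], "roll": 0}
    - {"fingers": -0.6, "translation": [-28, -35, 0], "roll": 0}
    - {"fingers": -0.6, "translation": [-28, -35, 0], "roll": 0}
    - {"fingers": -0.6, "translation": [-28, -35, 0], "roll": 0}
    - {"fingers": -0.6, "translation": [-28, -35, 0], "roll": 0}
    - {"fingers": -0.6, "translation": [-28, -35, 0], "roll": 0}
    - {"fingers": -0.6, "translation": [-28, -35, 0], "roll": 0}
    - {"fingers": -0.6, "translation": [-28, -35, 0], "roll": 0}
    - {"fingers": -0.6, "translation": [-28, -35, 0], "roll": 0}

```text
clock: 33.33
eef_pos: [0.3136, -0.3055, 0.2017]
tool_rot: [0.706, 0.708, 0.0, 0.0]
ft_force: [-0.4, 0.2, -0.4]
grip_width: 0.0687
```

Run:
```python
from workcell import bot
from h import *
P=[]; pal=np.array([.591,-.027]); a=.0205
R=np.array([[np.cos(a),np.sin(a)],[-np.sin(a),np.cos(a)]])
O=dict(cup=(.593,-.142,0,.06),saucer=(.589,.088,0,.014),black=(.589,.0885,.007,.05),blue=(.664,-.0255,0,.05),bottle=(.357,.294,.016,.12))
for n in ["scene","top"]:
    c=bot.camera(n); im=c["pixels"]; P.append(im[:,:,::-1]); T=c["world_to_cam"]; m=fg(im)
    for k,(x,y,z,h) in O.items():
        if k in("saucer","bottle"): continue
        q=T[:3,:3]@[x,y,z+h/2]+T[:3,3]; uv=(c["intrinsics"]@(q/q[2]))[:2]
        r,s,p=blob(c,uv,24,m); w=ray(c,r[0],z+h/2)
        print(n,k,np.round(r[0]),np.round(r[1]),w[:2].round(4),"pal frame",(R@(w[:2]-pal)).round(4))
cv2.imwrite("pics/f1.png",np.vstack([cv2.resize(P[0][110:320,60:480],(600,300)),cv2.resize(P[1][120:320,60:460],(600,300))]))
o=bot.get_obs();print(o["eef_pos"],o["clock"])
```

```text
scene cup [185. 266.] [40. 29.] [ 0.5934 -0.1434] pal frame [ 0.     -0.1165]
scene black [298. 248.] [29. 31.] [0.6029 0.0875] pal frame [0.0143 0.1142]
scene blue [248. 280.] [38. 47.] [ 0.6506 -0.0255] pal frame [0.0597 0.0003]
top cup [358. 174.] [25. 31.] [ 0.594 -0.143] pal frame [ 0.0006 -0.116 ]
top black [259. 180.] [25. 25.] [0.5824 0.0897] pal frame [-0.0062  0.1168]
top blue [307. 148.] [19. 14.] [ 0.6632 -0.0258] pal frame [ 0.0722 -0.0003]
[ 0.31370828 -0.3052802   0.2014066 ] 33.4333
```

View pics/f1.png

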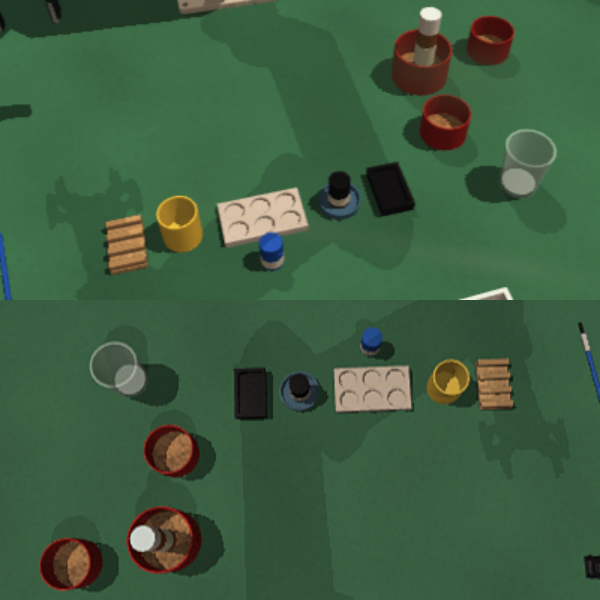

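Picture 11 shows everything standing where it should, and the glass where it was. The merged "black" blob (jar with saucer) and "scene blue" blob (jar with palette) aren't valid jar positions, so I ignore them. Handing in.

```bash
python3 -c "
from workcell import bot
print(bot.job_done())"
```

```text
the job is handed in; nothing more can be done
None
```

I placed all five objects, each let go of, and handed the job in at about 33 s. The arm had backed away first, and no verdict was reported.

| Object | Last check (palette frame unless noted) |
|---|---|
| Yellow cup | (0.000, −0.116) m from two views; target (0, −0.115) |
| Blue saucer | about (−0.001, 0.116) m from the scene view, measured before the jar went on; target (0, 0.115) |
| Black jar | let go about 1 mm from the saucer's measured centre; last picture shows it upright on the saucer |
| Blue jar | (0.072, 0.000) m from the top view, about 21 mm clear of the palette's far edge |
| Amber bottle | touched the packing at about 16 mm, at most about 20 N; last picture shows it upright in the largest tin |

- **Failed measurement:** in the final check, the automatic outlines merged the black jar with its saucer in both views, and the blue jar with the palette in the scene view. I discarded those numbers. The black jar's final position therefore rests on its release pose and the picture.
- **Glass:** it looks unmoved in the pictures. My measurement did not pick it up, so I have no figure for it.

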